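# Fold up a sample carton, pack the jars and scan its label

## Robot

A 6-joint arm with a two-finger parallel gripper is mounted at the origin on the work surface. World frame = base frame: x ahead of the robot, y to its left, z up, the work surface at z = 0. Lengths are in m, angles in rad, forces in N, time in s.
With the tool pointing down it reaches from about 0.25 to 0.775 m from the base axis. Payload 4 kg.
Tool frame: the origin (TCP) lies between the finger pads; the fingertips stand 11 mm ahead of it and the grasp point (between the pads) lies 8 mm behind it (robot.tip_extent is the z of the fingertips in the tool frame, in m); z points along the fingers, y is the line along which they close (so a half turn about z gives the same grasp; the last joint's range is limited). The gripper opens to 94 mm and grips with 3 to 60 N. Pads are 16 mm wide; open, the fingers measure 119 mm over their backs; the gripper's body (75 mm by 177 mm) begins 78 mm behind the grasp point.
Start: joints at [1.095, 0.087, 1.371, -0, 1.684, -0.103], TCP at [0.2, 0.512, 0.217] pointing down, gripper open.
Joint ranges: [-3.1, 3.1], [-0.76, 2.03], [0.27, 2.55], [-1.08, 4.22], [0.17, 2.65], [-2.57, 2.57]. Speed limits (rad/s): [2.79, 2.79, 3.14, 3.14, 3.14, 3.14].

## Interface

Orientations are given as [roll, pitch, yaw] about the fixed x, y, z axes, in that order (R = Rz(yaw) Ry(pitch) Rx(roll)).
In Python, from bench import robot, imaging gives the robot as it stands.
- The arm moves only by the shell command python3 -m pendant 'ROWS'. ROWS is JSON, a list of rows, each a list of 7 numbers: the shift along the world's x, y, z in cm, then the turn, a rotation vector about the world's x, y, z in degrees, then the opening, from 0 (shut) to 1 (fully open). In form: [[dx, dy, dz, ax, ay, az, jaw], ...]. A call has 1 to 8 rows; each row shifts and turns the commanded pose from where the row before left it; what a row does not reach is not made up. A row lasts 1/10 s, in which the tool goes at most 50 mm and 8.59 degrees, less where a joint would pass 70% of its speed; a pose out of reach is approached as far as the arm can. A call is refused whole if a number of a shift passes 5 or a number of a turn 8.59, either way. A call with a gripper value outside its range is refused whole. The fingers move at their own pace and stop on an object; the grip force is fixed at half the most. Time passes only in rows, so rows that do not move let the fingers close. It gives the time, the measured TCP pose, the force, the opening and the grip force at its end, in the units of the state.
- robot.get_obs(): the state, without advancing time (a new reading comes with each control period).
- imaging.snapshot(name): name is "scene" or "top"; returns the picture (420x560x3 uint8, red, green, blue); there is no depth.
- imaging.camera_params(name): a dict with "camera_matrix" (3x3 intrinsics, pixels), "R" (3x3) and "t" (3): a world point X has camera coordinates R X + t. Camera axes: x right, y down, z forward; pixel columns grow to the right and rows downward; lengths in m; the calibration is good to about 2 mm. A picture is of the moment at which its call begins. camera_params takes no time and is no camera call.
- robot.close_job(): hands the job in; it is judged then, once.
The state is a dict: "time": time; "joint_positions": joint angles; "qvel": joint speeds; "joint_torque": joint torques, N m; "tool_pos": TCP position; "ee_rot": TCP orientation; "wrist_force": force on the tool from outside, world axes, zero at the start; "wrist_torque": the same for the moment, N m; "width": finger opening in m; "finger_force": force on a finger pad.
Only numpy, scipy, OpenCV 4.12 (cv2) and the standard library are available. Lean on these libraries where they do the work, as an engineer would, in place of code of your own. Each camera call takes 0.05 s, during which the arm holds its last target. There are 200 camera calls.

## Task

Fold all four walls of the cardboard carton upright, then pack every blue-capped jar from the orange sheet into it, standing upright. When they are all in, pick up the barcode scanner, hold it upright and square in front of the label on the carton's left wall with its reading point on the middle of the label, keep it steady there for two seconds, and stand it back in the middle of its charging pad. Leave the red-capped jar and the other things on the bench where they are, and leave the carton's walls upright.

Things in the scene. Friction and masses are not known exactly. Their poses are not given: they have to be found in the camera images.
- carton: brown carton blank on a fixed grey block. Origin: centre of the block's underside, on the bench; x to the far wall, y to the left wall, z up. Carton floor 130 (x) x 180 (y) mm, top at z = 24 mm. Walls 50 mm tall, 4 mm thick, hinge on its edges at z = 20 mm; upright, their outer faces stand at x = +-65, y = +-90 mm, tops at z = 70 mm; 122 x 172 mm inside
- wall_near (a joint): hinge of the carton's near wall (on the carton's -x edge, towards the robot), rad: 0 = flat outwards, 1.571 = upright, where it stops dead. Starts at 0.4 to 0.8; the stiff crease (0.05 N m, about 1 N at the free edge) holds it wherever it is left. Raise it by pushing its free edge, 50 mm from the hinge, up and inwards from outside with closed fingers
- wall_far (a joint): hinge of the carton's far wall (on its +x edge), rad: 0 = flat outwards, 1.571 = upright, where it stops dead. Starts at 0.4 to 0.8; the stiff crease (0.05 N m, about 1 N at the free edge) holds it wherever it is left. Raise it by pushing its free edge, 50 mm from the hinge, up and inwards from outside with closed fingers
- wall_left (a joint): hinge of the carton's left wall (on its +y edge; bears the barcode label), rad: 0 = flat outwards, 1.571 = upright, where it stops dead. Starts at 0.4 to 0.8; the stiff crease (0.05 N m, about 1 N at the free edge) holds it wherever it is left. Raise it by pushing its free edge, 50 mm from the hinge, up and inwards from outside with closed fingers
- wall_right (a joint): hinge of the carton's right wall (on its -y edge), rad: 0 = flat outwards, 1.571 = upright, where it stops dead. Starts at 0.4 to 0.8; the stiff crease (0.05 N m, about 1 N at the free edge) holds it wherever it is left. Raise it by pushing its free edge, 50 mm from the hinge, up and inwards from outside with closed fingers
- label (a point): centre of the white barcode label, 60 x 36 mm, on the outer face of the left wall, 25 mm above its hinge, at the middle of its length; with the wall upright it is at (0, 90, 45) mm in the carton's frame and faces the carton's +y
- jar1: stubby white sample jar with a tall blue cap, standing upright: body 48 mm diameter, 42 mm high, bottom-heavy; cap on it 32 mm diameter, 36 mm high (78 mm in all); about 150 g; origin at the centre of its underside. Some of the four may be absent. Gripped by the upper half of the cap from above, the fingers stay above the carton's walls
- jar2: stubby white sample jar with a tall blue cap, standing upright: body 48 mm diameter, 42 mm high, bottom-heavy; cap on it 32 mm diameter, 36 mm high (78 mm in all); about 150 g; origin at the centre of its underside. Some of the four may be absent. Gripped by the upper half of the cap from above, the fingers stay above the carton's walls
- jar3: stubby white sample jar with a tall blue cap, standing upright: body 48 mm diameter, 42 mm high, bottom-heavy; cap on it 32 mm diameter, 36 mm high (78 mm in all); about 150 g; origin at the centre of its underside. Some of the four may be absent. Gripped by the upper half of the cap from above, the fingers stay above the carton's walls
- jar4: stubby white sample jar with a tall blue cap, standing upright: body 48 mm diameter, 42 mm high, bottom-heavy; cap on it 32 mm diameter, 36 mm high (78 mm in all); about 150 g; origin at the centre of its underside. Some of the four may be absent. Gripped by the upper half of the cap from above, the fingers stay above the carton's walls
- scanner: hand-held barcode scanner standing on its flat foot, about 200 g: black foot 74 x 56 x 12 mm, grey stem 26 mm wide, yellow head. Origin: centre of the foot's underside; z up; it looks along its x, 35 degrees downwards
- head (a point): centre of the scanner's yellow head, the place to grip it: 38 mm wide across the scanner's y, with flat upright sides; 80 mm long and 34 mm high, pitched 35 degrees nose-down. 5 mm ahead of the scanner's origin (x) and 95 mm above it
- window (a point): centre of the red window on the head's nose, at (38, 0, 72) mm in the scanner's frame
- read_point (a point): the point where the scanner reads: on its beam, 100 mm out from the window, at (120, 0, 15) mm in the scanner's frame. It must lie on the middle of the label for a reading
- pad: scanner's charging pad, grey with a black rubber centre, 120 (x) x 100 (y) x 8 mm, fixed on the bench; origin: centre of its underside. The scanner starts standing on it
- sheet: thin orange sheet 200 x 190 x 1 mm fixed flat on the bench, on which the blue-capped jars start; only a marking
- ref_jar: red-capped reference jar, otherwise like the sample jars; not to be packed
- timer: white bench timer 60 x 70 x 22 mm, bystander; origin under its centre
- marker: green marker with black cap, 120 x 18 x 14 mm, bystander; origin under its centre
- tip_box: yellow pipette-tip box with clear lid, 80 x 120 x 57 mm, bystander; origin under its centre
- tube_block: blue micro-tube block 100 x 160 x 28 mm, bystander; origin under its centre
There are look-alikes about, which are no part of the job. Leave any pink or yellow look-alike of the jar2 alone. What is shaped like the jar1 but yellow is not meant.

How it is judged:
On the way, in this order (a step that is already met when the one before it is completed fails the run):
1. all four walls of the carton stand upright (value of joint each of wall_near, wall_far, wall_left, wall_right above 1.43 rad), for 0.3 s.
2. every jar present stands upright in the erected carton, let go (all of step 1 and x of jar1 in the frame of carton between -0.05 and 0.05 m and y of jar1 in the frame of carton between -0.07 and 0.07 m and z of each of jar1, jar2, jar3, jar4 in the frame of carton below 0.03 m and angle between each of jar1, jar2, jar3, jar4's own z axis and vertical below 0.15 rad and linear speed of each of jar1, jar2, jar3, jar4 below 0.03 m/s and x of jar2 in the frame of carton between -0.05 and 0.05 m and y of jar2 in the frame of carton between -0.07 and 0.07 m and x of jar3 in the frame of carton between -0.05 and 0.05 m and y of jar3 in the frame of carton between -0.07 and 0.07 m and x of jar4 in the frame of carton between -0.05 and 0.05 m and y of jar4 in the frame of carton between -0.07 and 0.07 m and contact force between the fingers and jar1 below 0.05 N and contact force between the fingers and jar2 below 0.05 N and contact force between the fingers and jar3 below 0.05 N and contact force between the fingers and jar4 below 0.05 N), for 0.3 s.
3. the held scanner reads the label, steady for a second (all of step 1 and x of jar1 in the frame of carton between -0.05 and 0.05 m and y of jar1 in the frame of carton between -0.07 and 0.07 m and z of each of jar1, jar2, jar3, jar4 in the frame of carton below 0.03 m and angle between each of jar1, jar2, jar3, jar4's own z axis and vertical below 0.15 rad and linear speed of each of jar1, jar2, jar3, jar4, scanner below 0.03 m/s and x of jar2 in the frame of carton between -0.05 and 0.05 m and y of jar2 in the frame of carton between -0.07 and 0.07 m and x of jar3 in the frame of carton between -0.05 and 0.05 m and y of jar3 in the frame of carton between -0.07 and 0.07 m and x of jar4 in the frame of carton between -0.05 and 0.05 m and y of jar4 in the frame of carton between -0.07 and 0.07 m and distance between read_point and label below 0.02 m and angle between the x axis of scanner and the y axis of carton, either way round below 0.3 rad and angle between scanner's own z axis and vertical below 0.2 rad and y of window in the frame of carton above 0.13 m and angular speed of scanner below 0.25 rad/s and contact force between the fingers and scanner above 0.5 N), for 1 s.
At the end, for the whole second after the job is handed in: Carton walls within 8 degrees of upright; every jar present upright (0.15 rad) on the carton's floor, at rest; the scanner stands at rest on its pad, its origin within 35 mm (pad x) and 30 mm (pad y) of the pad's centre, having read the label for 1 s within 20 mm and 0.3 rad of square (all of step 1 and x of jar1 in the frame of carton between -0.05 and 0.05 m and y of jar1 in the frame of carton between -0.07 and 0.07 m and z of each of jar1, jar2, jar3, jar4 in the frame of carton below 0.03 m and angle between each of jar1, jar2, jar3, jar4's own z axis and vertical below 0.15 rad and linear speed of each of jar1, jar2, jar3, jar4, scanner below 0.03 m/s and x of jar2 in the frame of carton between -0.05 and 0.05 m and y of jar2 in the frame of carton between -0.07 and 0.07 m and x of jar3 in the frame of carton between -0.05 and 0.05 m and y of jar3 in the frame of carton between -0.07 and 0.07 m and x of jar4 in the frame of carton between -0.05 and 0.05 m and y of jar4 in the frame of carton between -0.07 and 0.07 m and x of scanner in the frame of pad between -0.035 and 0.035 m and y of scanner in the frame of pad between -0.03 and 0.03 m and z of scanner in the frame of pad below 0.013 m and angle between scanner's own z axis and vertical below 0.1 rad); the robot touches nothing.
It fails at once if a bystander (red-capped jar, timer, marker, tip box, tube block) is moved more than 40 mm (distance of any of ref_jar, timer, marker, tip_box, tube_block from where it was at the start of the episode above 0.04 m).
Of jar1, jar2, jar3, jar4 only 2 to 4 are there at a start; the rules pass over those that are not, and their reading is None.
At some moment in a run one of jar1, jar2, jar3, jar4 may be knocked a few centimetres aside while the robot is not near it.
It also fails if it takes over 210 s, if anything falls off the work surface, if the arm or the gripper's body presses on something with over 40 N, if the wrist force passes 120 N, or if a joint passes its speed limit or range.

## Working session

There is one attempt and no reset: what is moved stays moved. The work goes in short steps, Python scripts to look and compute and a shell command to move; the robot and the scene stay as the last step left them, time stands still between calls to the robot, and variables do not carry over. Pictures are saved under pics/ and viewed, at most 14 in all, crops included, and the job is handed in when it is done.

```bash
ls; mkdir -p pics; python3 - <<'E'
from bench import robot, imaging
import cv2
for n in("scene","top"):
    cv2.imwrite(f"pics/{n}0.png",imaging.snapshot(n)[:,:,::-1]); p=imaging.camera_params(n)
    print(n,p["camera_matrix"].round(1).tolist(),p["R"].round(3).tolist(),p["t"].round(3).tolist(),(-p["R"].T@p["t"]).round(3))
print(robot.get_obs())
E
```

```text
pics
scene [[515.3, 0.0, 287.1], [0.0, 515.3, 207.5], [0.0, 0.0, 1.0]] [[-0.122, 0.992, 0.012], [0.667, 0.091, -0.74], [-0.735, -0.082, -0.673]] [0.181, -0.311, 2.009] [1.707 0.014 1.119]
top [[412.6, 0.0, 289.6], [0.0, 412.6, 208.6], [0.0, 0.0, 1.0]] [[-0.01, -1.0, 0.029], [-0.996, 0.008, -0.093], [0.093, -0.03, -0.995]] [-0.11, 0.578, 1.11] [ 0.471 -0.081  1.162]
{'time': 0.1, 'joint_positions': array([ 1.09490613e+00,  8.78903371e-02,  1.37210460e+00, -5.78445398e-05,
        1.68361653e+00, -1.03117428e-01]), 'qvel': array([-0.00195837, -0.00226641, -0.00102684, -0.00176331, -0.00017634,
        0.00043486]), 'joint_torque': array([ 2.63922710e-03, -3.41249228e+01, -3.03304410e+01,  7.19660986e-02,
        3.03950545e-02, -9.79895026e-05]), 'tool_pos': array([0.20011857, 0.51178262, 0.21541541]), 'ee_rot': array([-3.13957865e+00, -1.50621536e-04,  2.76881328e+00]), 'wrist_force': array([ 0.56088483,  0.45334895, -0.21957755]), 'wrist_torque': array([ 0.00887789, -0.04851086, -0.01424607]), 'finger_force': 0.0, 'width': 0.093809471550896}
```

View pics/scene0.png

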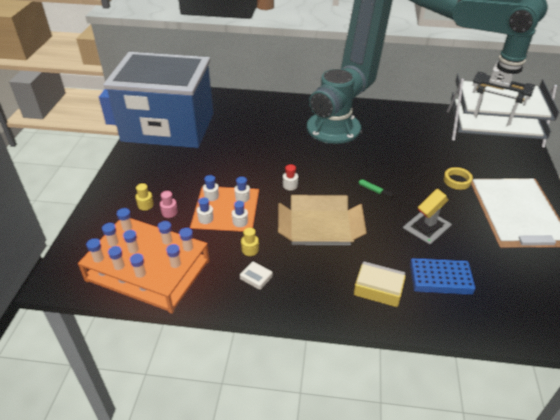

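View pics/top0.png

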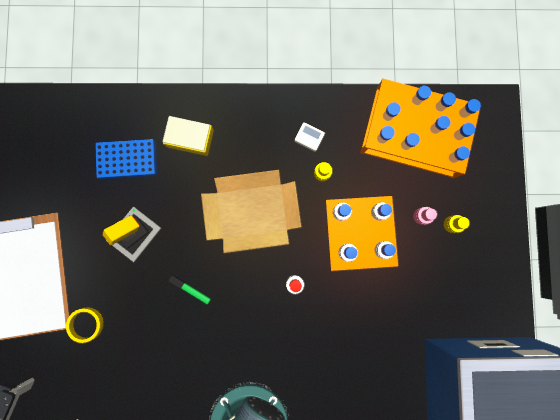

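The scene view shows the flat carton (320,220), four blue-capped jars on the orange sheet (210,190; 242,190; 205,210; 240,215), the red jar (290,178) and the scanner on its pad (430,215). The top view shows the carton at (250,213) and the jars at (343,211), (383,211), (349,253), (387,250). 

Possible confusions (top view): the rack's blue caps (385–475, 90–155), the yellow jars (323,171) and (458,223), the pink one (427,215) and the red one (295,285). I choose the four blue caps on the flat sheet and will check them in close crops.

```bash
cat > h.py <<'E'
import numpy as np, cv2
from bench import robot, imaging
P={n:imaging.camera_params(n) for n in("scene","top")}
def ray(n,uv):
    p=P[n]; d=p["R"].T@np.linalg.solve(p["camera_matrix"],[uv[0],uv[1],1.]); return -p["R"].T@p["t"],d/np.linalg.norm(d)
def onz(n,uv,z):
    c,d=ray(n,uv); return c+d*(z-c[2])/d[2]
def tri(a,b):
    c1,d1=ray("scene",a); c2,d2=ray("top",b)
    s=np.linalg.lstsq(np.c_[d1,-d2],c2-c1,rcond=None)[0]; p,q=c1+s[0]*d1,c2+s[1]*d2
    return (p+q)/2,np.linalg.norm(p-q)
def proj(n,X):
    p=P[n]; v=p["camera_matrix"]@(p["R"]@np.asarray(X,float)+p["t"]); return v[:2]/v[2]
def blobs(im,lo,hi,amin=15,box=None):
    m=cv2.inRange(cv2.cvtColor(im,cv2.COLOR_RGB2HSV),np.array(lo),np.array(hi))
    if box: k=np.zeros_like(m); k[box[1]:box[3],box[0]:box[2]]=1; m*=k
    n,_,s,c=cv2.connectedComponentsWithStats(m); return [(c[i].round(1).tolist(),int(s[i,4])) for i in range(1,n) if s[i,4]>=amin],m
def snap(n): return imaging.snapshot(n)
def crop(im,x0,y0,x1,y1,k,f): cv2.imwrite(f,cv2.resize(im[y0:y1,x0:x1,::-1],None,fx=k,fy=k,interpolation=cv2.INTER_CUBIC))
E
python3 - <<'E'
from h import *
S,T=snap("scene"),snap("top")
for n,im,b in(("scene",S,(185,165,270,235)),("top",T,(320,190,405,275))):
    print(n,blobs(im,(105,120,60),(130,255,255),10,b)[0]); 
print("red",blobs(S,(0,150,100),(6,255,255),10)[0],blobs(T,(0,150,100),(6,255,255),10)[0])
a=cv2.resize(S[165:265,190:370,::-1],None,fx=4.4,fy=4.4,interpolation=cv2.INTER_CUBIC)[:, :792]
cv2.imwrite("pics/c1.png",a)
b=cv2.resize(T[160:265,195:345,::-1],None,fx=5,fy=5,interpolation=cv2.INTER_CUBIC); cv2.imwrite("pics/c2.png",b)
c=cv2.resize(S[180:250,390:480,::-1],None,fx=4.2,fy=4.2,interpolation=cv2.INTER_CUBIC)
d=cv2.resize(T[195:265,90:180,::-1],None,fx=4.2,fy=4.2,interpolation=cv2.INTER_CUBIC)
cv2.imwrite("pics/c3.png",np.hstack([c,d]))
E
```

```text
scene [([209.2, 180.2], 100), ([240.9, 181.6], 88), ([203.2, 202.2], 50), ([238.9, 204.8], 41), ([187.5, 231.3], 40)]
top [([344.6, 209.8], 103), ([385.4, 209.3], 99), ([389.1, 249.7], 102), ([351.0, 252.5], 105)]
red [([290.0, 169.6], 112)] [([295.2, 285.5], 108)]
```

View pics/c1.png

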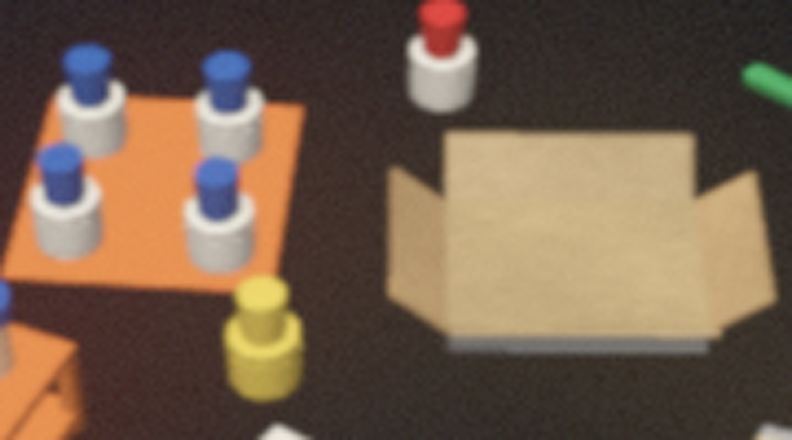

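View pics/c2.png

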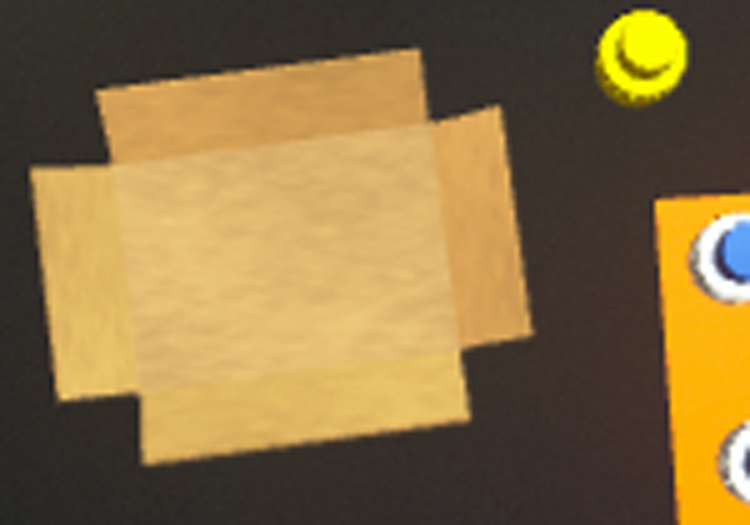

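View pics/c3.png

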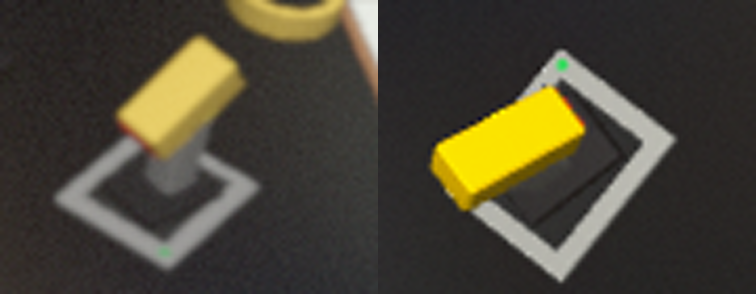

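Crop c1 confirms four blue-capped white jars standing flat on the orange sheet. Crop c2 gives the corners of the carton floor and walls. In c3 the scanner's red nose is at the lower left in scene and on the right in top, so it looks towards −y and slightly +x.

```bash
python3 - <<'E'
from h import *
s=lambda x,y:(190+x/4.4,165+y/4.4); t=lambda x,y:(195+x/5,160+y/5)
s3=lambda x,y:(390+x/4.2,180+y/4.2); t3=lambda x,y:(90+(x-378)/4.2,195+y/4.2)
np.set_printoptions(precision=4,suppress=True)
F=np.array([onz("top",t(*c),.024)[:2] for c in((110,163),(433,122),(462,350),(135,390))])
print("floor",F,F.mean(0),np.linalg.norm(np.roll(F,-1,0)-F,axis=1)); 
d=F[0]+F[3]-F[1]-F[2]; print("yaw from y axis",np.degrees(np.arctan2(-d[0],d[1]))); d=F[0]+F[1]-F[2]-F[3];print("yaw x",np.degrees(np.arctan2(d[1],d[0])))
for n,a,b in(("nearL",(693,131),(142,466)),("nearR",(443,131),(470,421)),("leftF",(777,300),(30,168)),("leftN",(757,172),(58,402)),("rightF",(388,297),(500,105)),("rightN",(388,168),(533,335)),("farL",(721,334),(97,90)),("farR",(447,336),(420,50))):
    print(n,*tri(s(*a),t(*b)))
for a,b in(((209.2,180.2),(344.6,209.8)),):pass
sc=[(209.2,180.2),(240.9,181.6),(203.2,202.2),(238.9,204.8)]
to=[(389.1,249.7),(351.0,252.5),(385.4,209.3),(344.6,209.8)]
for a,b in zip(sc,to): print("cap",*tri(a,b),onz("top",b,.076))
print("red",*tri((290.0,169.6),(295.2,285.5)))
print("pad corners",[ (tri(s3(*a),t3(*b))) for a,b in(((57,196),(675,137)),((168,267),(562,52)),((260,186),(437,180)))])
print([onz("top",t3(*c),.008) for c in((562,52),(675,137),(562,280))])
# head top corners: scene (nose L,nose R,back) , top
for a,b in(((200,38),(437,152)),((243,78),(470,208)),((120,118),(548,88)),((163,157),(585,128))):print("head",*tri(s3(*a),t3(*b)))
E
```

```text
floor [[ 0.6237  0.0853]
 [ 0.6456 -0.0936]
 [ 0.5185 -0.1085]
 [ 0.4983  0.0709]] [ 0.5715 -0.0115] [0.1802 0.1279 0.1805 0.1263]
yaw from y axis 6.69924068023149
yaw x 6.611441836805301
nearL [0.4571 0.0645 0.0536] 0.0028803613424610132
nearR [ 0.4793 -0.1122  0.0519] 0.0008338658979603666
leftF [0.6178 0.1263 0.0497] 0.00342246234711465
leftN [0.4915 0.1106 0.0501] 0.0043138815309831085
rightF [ 0.6506 -0.1295  0.0508] 0.0007249787261958827
rightN [ 0.5251 -0.1462  0.0526] 0.0001396997335207103
farL [0.6593 0.0897 0.0548] 0.003355875512803592
farR [ 0.6811 -0.0863  0.051 ] 0.0004689808479861988
cap [ 0.4619 -0.378   0.0674] 0.001087442338370463 [ 0.4619 -0.3751  0.076 ]
cap [ 0.4556 -0.2758  0.068 ] 0.0009512416588469025 [ 0.4557 -0.2739  0.076 ]
cap [ 0.5697 -0.371   0.0687] 0.0007823015468672974 [ 0.569  -0.3687  0.076 ]
cap [ 0.569  -0.2605  0.071 ] 0.00021859677609392344 [ 0.5685 -0.2596  0.076 ]
red [ 0.3712 -0.1272  0.0673] 0.0014089182479869254
pad corners [(array([0.5291, 0.2446, 0.0058]), np.float64(0.0031469502316879725)), (array([0.5867, 0.3217, 0.0007]), np.float64(0.0030118413326125333)), (array([0.5022, 0.3954, 0.0103]), np.float64(0.0005575735488550738))]
[array([0.586 , 0.3176, 0.008 ]), array([0.529 , 0.2424, 0.008 ]), array([0.4361, 0.3139, 0.008 ])]
head [0.5145 0.3271 0.1584] 0.014402969562771985
head [0.4824 0.355  0.0909] 0.024335316400306332
head [0.5543 0.2796 0.1135] 0.01753730756883574
head [0.5327 0.3004 0.0531] 0.026574697808597985
```

Everything agrees with the given sizes. The carton centre is (0.5715, −0.0115) with yaw 6.65°, the walls' free edges are at z≈0.052, the caps at ~0.07–0.076, and the pad centre is ≈(0.511, 0.316). Next I move to the near wall with the fingers shut and the tool y along carton −y.

```bash
python3 -m pendant '[[1.3,-3,0,0,0,-8.45,0],[1.3,-3,0,0,0,-8.45,0],[1.3,-3,0,0,0,-8.45,0],[1.3,-3,0,0,0,-8.45,0],[1.3,-3,0,0,0,-8.45,0],[1.3,-3,0,0,0,-8.45,0],[1.3,-3,0,0,0,-8.45,0],[1.3,-3,0,0,0,-8.45,0]]'
python3 -m pendant '[[1.3,-3,0,0,0,-8.45,0],[1.3,-3,0,0,0,-8.45,0],[1.3,-3,0,0,0,-8.45,0],[1.3,-3,0,0,0,-8.45,0],[1.3,-3,0,0,0,-8.45,0],[1.3,-3,0,0,0,-8.45,0],[1.3,-3,0,0,0,-8.45,0],[1.3,-3,0,0,0,-8.45,0]]'
python3 -m pendant '[[1.3,-3,0,0,0,-8.45,0],[1.3,-3,0,0,0,-8.45,0],[0,0,0,0,0,0,0]]'
```

```text
time: 1.0
tool_pos: [0.3045, 0.2709, 0.2164]
ee_rot: [3.141, 0.0, 1.583]
wrist_force: [0.1, 0.1, 1.0]
width: 0.0333
finger_force: 0.0
time: 1.8
tool_pos: [0.4085, 0.0309, 0.2164]
ee_rot: [3.142, -0.0, 0.403]
wrist_force: [0.8, 0.4, -0.2]
width: 0.0008
finger_force: 0.0
time: 2.1
tool_pos: [0.435, -0.0307, 0.2159]
ee_rot: [3.141, 0.001, 0.108]
wrist_force: [0.0, 1.0, 0.3]
width: 0.0005
finger_force: 0.0
```

```bash
python3 -m pendant '[[0,0,-4.2,0,0,0.4,0],[0,0,-4.2,0,0,0,0],[0,0,-4.2,0,0,0,0],[0,0,-4.2,0,0,0,0],[0,0,0,0,0,0,0]]'
python3 -m pendant '[[0.9,0.1,0,0,0,0,0],[0.9,0.1,0,0,0,0,0],[0.9,0.1,0,0,0,0,0],[0.9,0.1,0,0,0,0,0],[0.9,0.1,0,0,0,0,0],[0.9,0.1,0,0,0,0,0],[0.7,0.1,0,0,0,0,0],[0,0,0,0,0,0,0]]'
```

```text
time: 2.6
tool_pos: [0.4285, -0.026, 0.0425]
ee_rot: [-3.137, 0.013, 0.123]
wrist_force: [-1.1, 0.2, -1.4]
width: 0.0006
finger_force: 0.0
time: 3.4
tool_pos: [0.4921, -0.0218, 0.0525]
ee_rot: [3.14, 0.007, 0.121]
wrist_force: [1.1, 0.4, 0.6]
width: 0.0007
finger_force: 0.7
```

```bash
python3 -m pendant '[[0,0,0,0,0,0,0],[0,0,0,0,0,0,0],[0,0,0,0,0,0,0]]'
python3 - <<'E'
from h import *
T=snap("top"); S=snap("scene")
crop(T,190,150,310,260,3.3,"/tmp/a.png"); crop(S,260,175,380,260,3.3,"/tmp/b.png")
a,b=cv2.imread("/tmp/a.png"),cv2.imread("/tmp/b.png"); h=max(a.shape[0],b.shape[0])
cv2.imwrite("pics/w1.png",np.hstack([cv2.copyMakeBorder(i,0,h-i.shape[0],0,0,0) for i in(a,b)]))
E
```

```text
time: 3.7
tool_pos: [0.4967, -0.0207, 0.0491]
ee_rot: [3.141, -0.002, 0.121]
wrist_force: [-0.7, 0.3, 0.3]
width: 0.0005
finger_force: 0.0
```

View pics/w1.png

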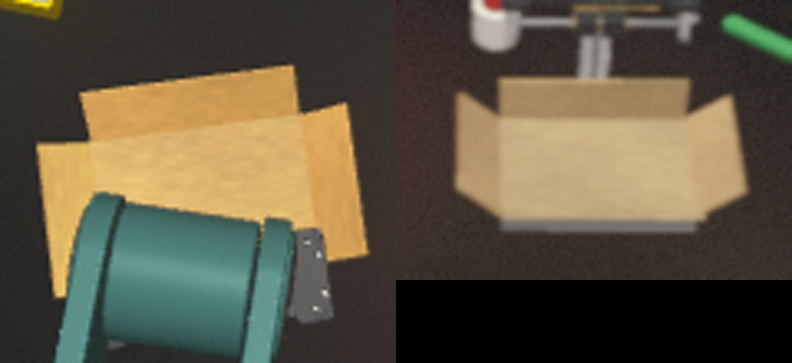

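The scene crop shows the near wall standing almost upright, with its top edge at crop row 78 and hinge at 118. I press a few millimetres to the stop, back off, and go round to the right wall.

```bash
python3 -m pendant '[[0.4,0,0,0,0,0,0],[0,0,0,0,0,0,0],[0,0,0,0,0,0,0]]'
python3 -m pendant '[[-2.2,-0.3,0,0,0,-0.3,0],[0,0,4,0,0,0,0],[0,0,4,0,0,0,0],[2.8,-3.65,0,0,0,0,0],[2.8,-3.65,0,0,0,0,0],[2.8,-3.65,0,0,0,0,0],[2.8,-3.65,0,0,0,0,0],[0,0,0,0,0,0,0]]'
python3 -m pendant '[[0,0,-4,0,0,0,0],[0,0,-4,0,0,0,0],[0,0,0,0,0,0,0],[0,0,0,0,0,0,0]]'
```

```text
time: 4.1
tool_pos: [0.4988, -0.0205, 0.0481]
ee_rot: [-3.141, 0.002, 0.121]
wrist_force: [-3.7, 0.5, 1.6]
width: 0.0005
finger_force: 1.4
time: 4.9
tool_pos: [0.5917, -0.1745, 0.1264]
ee_rot: [3.14, -0.0, 0.111]
wrist_force: [0.0, 0.1, -0.7]
width: 0.0006
finger_force: 0.0
time: 5.3
tool_pos: [0.5889, -0.1691, 0.0483]
ee_rot: [-3.141, 0.001, 0.116]
wrist_force: [-0.4, 0.0, 0.4]
width: 0.0008
finger_force: 0.0
```

```bash
python3 -m pendant '[[-0.1,0.9,0,0,0,0,0],[-0.1,0.9,0,0,0,0,0],[-0.1,0.9,0,0,0,0,0],[-0.1,0.9,0,0,0,0,0],[-0.1,0.9,0,0,0,0,0],[-0.1,0.8,0,0,0,0,0],[0,0,0,0,0,0,0],[0,0,0,0,0,0,0]]'
python3 -m pendant '[[0,0.3,0,0,0,0,0],[0,0,0,0,0,0,0],[0,0,0,0,0,0,0]]'
```

```text
time: 6.1
tool_pos: [0.5827, -0.1157, 0.0478]
ee_rot: [-3.14, 0.001, 0.117]
wrist_force: [0.0, -1.0, -0.5]
width: 0.0007
finger_force: 0.0
time: 6.4
tool_pos: [0.5832, -0.1137, 0.0481]
ee_rot: [-3.141, 0.001, 0.116]
wrist_force: [0.5, 0.4, 0.7]
width: 0.0005
finger_force: 0.0
```

```bash
python3 -m pendant '[[0,0.3,0,0,0,0,0],[0,0,0,0,0,0,0],[0,0,0,0,0,0,0]]'
python3 -m pendant '[[0,0.2,0,0,0,0,0],[0,0,0,0,0,0,0],[0,0,0,0,0,0,0]]'
```

```text
time: 6.7
tool_pos: [0.5832, -0.112, 0.0483]
ee_rot: [3.14, 0.001, 0.116]
wrist_force: [-0.2, -5.0, -1.4]
width: 0.0003
finger_force: 2.5
time: 7.0
tool_pos: [0.5832, -0.1118, 0.0483]
ee_rot: [3.136, 0.001, 0.115]
wrist_force: [0.3, -10.3, -1.5]
width: 0.0004
finger_force: 4.6
```

```bash
python3 -m pendant '[[0.2,-2.4,0,0,0,0,0],[0,0,4,0,0,0,0],[0,0,4,0,0,0,0],[2.6,2.85,0,0,0,0,0],[2.6,2.85,0,0,0,0,0],[2.6,2.85,0,0,0,0,0],[2.5,2.85,0,0,0,0,0],[2.1,2.3,0,0,0,0,0]]'
python3 -m pendant '[[0,0,0,0,0,0,0],[0,0,-4,0,0,0,0],[0,0,-4,0,0,0,0],[0,0,0,0,0,0,0],[0,0,0,0,0,0,0]]'
```

```text
time: 7.8
tool_pos: [0.7102, 0.0073, 0.1284]
ee_rot: [-3.139, -0.0, 0.117]
wrist_force: [-0.5, -0.3, -0.4]
width: 0.0006
finger_force: 0.0
time: 8.3
tool_pos: [0.7084, 0.0042, 0.0479]
ee_rot: [-3.141, 0.003, 0.115]
wrist_force: [0.1, -0.1, -0.1]
width: 0.0005
finger_force: 0.0
```

```bash
python3 -m pendant '[[-0.9,-0.1,0,0,0,0,0],[-0.9,-0.1,0,0,0,0,0],[-0.9,-0.1,0,0,0,0,0],[-0.9,-0.1,0,0,0,0,0],[-0.9,-0.1,0,0,0,0,0],[-0.9,-0.1,0,0,0,0,0],[-0.9,-0.1,0,0,0,0,0],[0,0,0,0,0,0,0]]'
python3 -m pendant '[[-0.3,0,0,0,0,0,0],[0,0,0,0,0,0,0],[0,0,0,0,0,0,0]]'
```

```text
time: 9.1
tool_pos: [0.6468, -0.0027, 0.0487]
ee_rot: [3.141, -0.004, 0.116]
wrist_force: [6.0, 0.8, -0.4]
width: 0.0006
finger_force: 2.6
time: 9.4
tool_pos: [0.6467, -0.0027, 0.0488]
ee_rot: [3.141, -0.009, 0.116]
wrist_force: [11.9, 0.6, -2.9]
width: 0.0004
finger_force: 5.6
```

```bash
python3 -m pendant '[[-0.2,0,0,0,0,0,0],[0,0,0,0,0,0,0],[0,0,0,0,0,0,0]]'
```

```text
time: 9.7
tool_pos: [0.6466, -0.0027, 0.0489]
ee_rot: [3.14, -0.014, 0.116]
wrist_force: [15.8, 0.3, -5.8]
width: 0.0004
finger_force: 7.9
```

```bash
python3 -m pendant '[[2.5,0.3,0,0,0,0,0],[0,0,4,0,0,0,0],[0,0,4,0,0,0,0],[-2.8,3.65,0,0,0,0,0],[-2.8,3.65,0,0,0,0,0],[-2.8,3.65,0,0,0,0,0],[-2.7,3.65,0,0,0,0,0],[0,0,0,0,0,0,0]]'
python3 -m pendant '[[0,0,0,0,0,0,0],[0,0,-4,0,0,0,0],[0,0,-4,0,0,0,0],[0,0,0,0,0,0,0],[0,0,0,0,0,0,0]]'
```

```text
time: 10.5
tool_pos: [0.5504, 0.1499, 0.1273]
ee_rot: [-3.14, 0.005, 0.122]
wrist_force: [0.2, -1.0, -0.2]
width: 0.0005
finger_force: 0.0
time: 11.0
tool_pos: [0.5551, 0.1449, 0.0478]
ee_rot: [3.141, 0.003, 0.114]
wrist_force: [-0.3, -0.5, -0.2]
width: 0.0005
finger_force: 0.0
```

```bash
python3 -m pendant '[[0.1,-0.9,0,0,0,0,0],[0.1,-0.9,0,0,0,0,0],[0.1,-0.9,0,0,0,0,0],[0.1,-0.9,0,0,0,0,0],[0.1,-0.9,0,0,0,0,0],[0.1,-0.8,0,0,0,0,0],[0,0,0,0,0,0,0],[0,0,0,0,0,0,0]]'
python3 -m pendant '[[0,-0.3,0,0,0,0,0],[0,0,0,0,0,0,0],[0,0,0,0,0,0,0]]'
```

```text
time: 11.8
tool_pos: [0.5611, 0.0921, 0.0481]
ee_rot: [3.14, 0.001, 0.115]
wrist_force: [-0.8, -0.6, -0.6]
width: 0.0003
finger_force: 0.0
time: 12.1
tool_pos: [0.5609, 0.0916, 0.048]
ee_rot: [-3.139, 0.001, 0.117]
wrist_force: [0.7, 4.4, -1.0]
width: 0.0005
finger_force: 2.6
```

```bash
python3 -m pendant '[[0,-0.3,0,0,0,0,0],[0,0,0,0,0,0,0],[0,0,0,0,0,0,0]]'
```

```text
time: 12.4
tool_pos: [0.5609, 0.0915, 0.048]
ee_rot: [-3.134, -0.0, 0.117]
wrist_force: [0.1, 11.6, -0.2]
width: 0.0002
finger_force: 5.7
```

```bash
python3 -m pendant '[[-0.2,2.6,0,0,0,0,0],[0,0,4.5,0,0,0,0.5],[0,0,4.5,0,0,0,0.5],[0,0,4.5,0,0,0,0.5],[0,0,0,0,0,0,0.5],[0,0,0,0,0,0,0.5]]'
cat > jars.py <<'E'
from h import *
np.set_printoptions(precision=4,suppress=True)
def jars(v=True):
    S,T=snap("scene"),snap("top"); out=[]
    bs=[b for b in blobs(S,(105,120,60),(130,255,255),15,(170,160,360,260))[0]]
    bt=[b for b in blobs(T,(105,120,60),(130,255,255),40,(195,140,410,290))[0]]
    for t,a in bt:
        c=[(tri(s,t),s) for s,_ in bs]; c=[(p,e,s) for (p,e),s in c if e<.006 and .05<p[2]<.12]
        d=[x-np.array([.5726,-.0101]) for x in [onz("top",t,.077)[:2]]][0]
        print("top",t,a,"z.077:",onz("top",t,.077)[:2],[(p,round(e,4)) for p,e,s in c])
    return S,T
if __name__=="__main__":
    S,T=jars()
    import sys
    if len(sys.argv)>1:
        a=cv2.resize(T[150:280,190:410,::-1],None,fx=3.6,fy=3.6); b=cv2.resize(S[170:250,190:380,::-1],None,fx=4.1,fy=4.1)[:125]
        cv2.imwrite(sys.argv[1],a)
        cv2.imwrite(sys.argv[1].replace(".png","s.png"),cv2.resize(S[165:260,190:380,::-1],None,fx=4.1,fy=4.1))
E
python3 jars.py pics/j1.png
```

```text
time: 13.0
tool_pos: [0.56, 0.1127, 0.1848]
ee_rot: [3.14, -0.003, 0.116]
wrist_force: [0.9, -0.2, -0.8]
width: 0.037
finger_force: 0.0
top [344.6, 209.8] 103 z.077: [ 0.5684 -0.2594] [(array([ 0.569 , -0.2606,  0.0706]), np.float64(0.0002))]
top [385.4, 209.3] 99 z.077: [ 0.5689 -0.3684] [(array([ 0.5697, -0.3708,  0.0688]), np.float64(0.0005))]
top [389.1, 249.7] 102 z.077: [ 0.462  -0.3748] [(array([ 0.4619, -0.378 ,  0.0669]), np.float64(0.001))]
top [351.0, 252.5] 105 z.077: [ 0.4557 -0.2737] [(array([ 0.4556, -0.2759,  0.0676]), np.float64(0.0009))]
```

View pics/j1s.png

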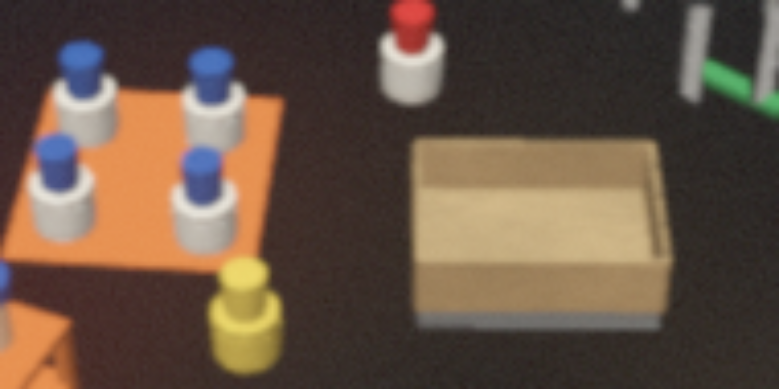

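The image shows all four walls upright and the four jars untouched. Now I fetch the jar at (0.569, −0.260).

```bash
python3 -m pendant '[[0.1,-4.66,0,0,0,0,0.6],[0.1,-4.66,0,0,0,0,0.6],[0.1,-4.66,0,0,0,0,0.6],[0.1,-4.66,0,0,0,0,0.6],[0.1,-4.66,0,0,0,0,0.6],[0.1,-4.66,0,0,0,0,0.6],[0.1,-4.66,0,0,0,0,0.6],[0.2,-4.66,0,0,0,0,0.6]]'
python3 -m pendant '[[0,0,-3,0,0,0,0.6],[0,0,-3,0,0,0,0.6],[0,0,-2,0,0,0,0.6],[0,0,0,0,0,0,0.6],[0,0,0,0,0,0,0.6],[0,0,0,0,0,0,0.6]]'
```

```text
time: 13.9
tool_pos: [0.5668, -0.2611, 0.1804]
ee_rot: [-3.139, 0.004, 0.116]
wrist_force: [0.9, 0.5, 1.0]
width: 0.0563
finger_force: 0.0
time: 14.5
tool_pos: [0.5689, -0.2598, 0.1045]
ee_rot: [3.14, -0.001, 0.116]
wrist_force: [0.6, 0.2, 0.4]
width: 0.0563
finger_force: 0.0
```

```bash
python3 -m pendant '[[0,0,-2,0,0,0,0.6],[0,0,-2,0,0,0,0.6],[0,0,0,0,0,0,0.6],[0,0,0,0,0,0,0],[0,0,0,0,0,0,0],[0,0,0,0,0,0,0],[0,0,0,0,0,0,0],[0,0,0,0,0,0,0]]'
python3 -m pendant '[[0,0,2,0,0,0,0],[0,0,3,0,0,0,0],[0,0,3,0,0,0,0],[0,0,3,0,0,0,0],[0,0,0,0,0,0,0]]'
```

```text
time: 15.3
tool_pos: [0.5691, -0.26, 0.0651]
ee_rot: [3.14, -0.002, 0.116]
wrist_force: [0.5, 0.1, 4.1]
width: 0.0316
finger_force: 30.0
time: 15.8
tool_pos: [0.5705, -0.2608, 0.1788]
ee_rot: [3.136, -0.008, 0.116]
wrist_force: [0.2, -0.9, -1.4]
width: 0.0315
finger_force: 30.0
```

```bash
python3 -m pendant '[[0.35,3.7,0,0,0,0,0],[0.35,3.7,0,0,0,0,0],[0.35,3.7,0,0,0,0,0],[0.35,3.7,0,0,0,0,0],[0.35,3.7,0,0,0,0,0],[0.35,3.7,0,0,0,0,0],[0.35,3.7,0,0,0,0,0],[0.35,3.7,0,0,0,0,0]]'
python3 -m pendant '[[0,0,0,0,0,0,0],[0,0,0,0,0,0,0],[0,0,-3,0,0,0,0],[0,0,-3,0,0,0,0],[0,0,-1.5,0,0,0,0],[0,0,0,0,0,0,0],[0,0,0,0,0,0,0],[0,0,0,0,0,0,0]]'
```

```text
time: 16.6
tool_pos: [0.5952, 0.0379, 0.1706]
ee_rot: [-3.141, 0.004, 0.116]
wrist_force: [0.6, 0.3, -2.2]
width: 0.0314
finger_force: 30.0
time: 17.4
tool_pos: [0.5976, 0.036, 0.1005]
ee_rot: [3.141, -0.004, 0.115]
wrist_force: [-0.5, -0.1, -1.2]
width: 0.0315
finger_force: 30.0
```

```bash
python3 -m pendant '[[0,0,-0.6,0,0,0,0],[0,0,-0.6,0,0,0,0],[0,0,0,0,0,0,0],[0,0,0,0,0,0,0],[0,0,0,0,0,0,0]]'
python3 -m pendant '[[0,0,0,0,0,0,0.6],[0,0,0,0,0,0,0.6],[0,0,0,0,0,0,0.6],[0,0,2,0,0,0,0.6],[0,0,3,0,0,0,0.6],[0,0,3.5,0,0,0,0.6],[0,0,0,0,0,0,0.6]]'
```

```text
time: 17.9
tool_pos: [0.5972, 0.0366, 0.0883]
ee_rot: [3.141, -0.003, 0.116]
wrist_force: [-1.1, 0.2, 5.9]
width: 0.0316
finger_force: 30.0
time: 18.6
tool_pos: [0.5993, 0.0363, 0.1775]
ee_rot: [3.14, -0.011, 0.116]
wrist_force: [0.1, 0.0, 0.9]
width: 0.0569
finger_force: 0.0
```

```bash
python3 jars.py
```

```text
top [385.4, 209.3] 99 z.077: [ 0.5689 -0.3684] [(array([ 0.5698, -0.3712,  0.0683]), np.float64(0.001))]
top [389.1, 249.7] 102 z.077: [ 0.462  -0.3748] [(array([ 0.4619, -0.3781,  0.0673]), np.float64(0.0014))]
top [351.0, 252.5] 105 z.077: [ 0.4557 -0.2737] [(array([ 0.4556, -0.2756,  0.068 ]), np.float64(0.0006))]
```

```bash
python3 -m pendant '[[-1.77,-3.89,0,0,0,0,0.6],[-1.77,-3.89,0,0,0,0,0.6],[-1.77,-3.89,0,0,0,0,0.6],[-1.77,-3.89,0,0,0,0,0.6],[-1.77,-3.89,0,0,0,0,0.6],[-1.77,-3.89,0,0,0,0,0.6],[-1.77,-3.89,0,0,0,0,0.6],[-1.77,-3.89,0,0,0,0,0.6]]'
python3 -m pendant '[[0,0,0,0,0,0,0.6],[0,0,-3,0,0,0,0.6],[0,0,-3,0,0,0,0.6],[0,0,-1,0,0,0,0.6],[0,0,0,0,0,0,0.6],[0,0,0,0,0,0,0.6],[0,0,0,0,0,0,0.6]]'
```

```text
time: 19.5
tool_pos: [0.4528, -0.2754, 0.1688]
ee_rot: [-3.139, 0.003, 0.116]
wrist_force: [0.2, 0.2, -0.1]
width: 0.0563
finger_force: 0.0
time: 20.2
tool_pos: [0.4558, -0.2751, 0.1032]
ee_rot: [3.14, -0.002, 0.116]
wrist_force: [0.3, -0.6, 0.4]
width: 0.0562
finger_force: 0.0
```

```bash
python3 -m pendant '[[0,0,-2,0,0,0,0.6],[0,0,-1.8,0,0,0,0.6],[0,0,0,0,0,0,0.6],[0,0,0,0,0,0,0],[0,0,0,0,0,0,0],[0,0,0,0,0,0,0],[0,0,0,0,0,0,0],[0,0,0,0,0,0,0]]'
python3 -m pendant '[[0,0,2,0,0,0,0],[0,0,3,0,0,0,0],[0,0,3,0,0,0,0],[0,0,3,0,0,0,0],[0,0,0,0,0,0,0]]'
python3 -m pendant '[[1.9,2.82,0,0,0,0,0],[1.9,2.82,0,0,0,0,0],[1.9,2.82,0,0,0,0,0],[1.9,2.82,0,0,0,0,0],[1.9,2.82,0,0,0,0,0],[1.9,2.82,0,0,0,0,0],[1.9,2.82,0,0,0,0,0],[1.9,2.82,0,0,0,0,0]]'
```

```text
time: 21.0
tool_pos: [0.4554, -0.2751, 0.0648]
ee_rot: [3.14, -0.002, 0.116]
wrist_force: [-0.2, 1.5, 4.8]
width: 0.0314
finger_force: 30.0
time: 21.5
tool_pos: [0.4568, -0.2764, 0.1783]
ee_rot: [3.135, -0.007, 0.116]
wrist_force: [1.2, -0.1, -1.2]
width: 0.0317
finger_force: 29.9
time: 22.3
tool_pos: [0.6064, -0.0478, 0.1707]
ee_rot: [-3.141, 0.004, 0.116]
wrist_force: [-0.5, -0.5, -0.6]
width: 0.0313
finger_force: 29.9
```

```bash
python3 -m pendant '[[0,0,0,0,0,0,0],[0,0,0,0,0,0,0],[0,0,-3,0,0,0,0],[0,0,-3,0,0,0,0],[0,0,-1.5,0,0,0,0],[0,0,0,0,0,0,0],[0,0,0,0,0,0,0],[0,0,0,0,0,0,0]]'
```

```text
time: 23.1
tool_pos: [0.6079, -0.0497, 0.1006]
ee_rot: [3.14, -0.003, 0.115]
wrist_force: [-0.1, -1.1, -0.9]
width: 0.0314
finger_force: 29.9
```

```bash
python3 -m pendant '[[0,0,-0.6,0,0,0,0],[0,0,-0.6,0,0,0,0],[0,0,0,0,0,0,0],[0,0,0,0,0,0,0],[0,0,0,0,0,0,0]]'
python3 -m pendant '[[0,0,0,0,0,0,0.6],[0,0,0,0,0,0,0.6],[0,0,0,0,0,0,0.6],[0,0,2,0,0,0,0.6],[0,0,3,0,0,0,0.6],[0,0,3.5,0,0,0,0.6],[0,0,0,0,0,0,0.6]]'
python3 jars.py
```

```text
time: 23.6
tool_pos: [0.6077, -0.0485, 0.0883]
ee_rot: [-3.141, -0.003, 0.116]
wrist_force: [0.9, 2.1, 5.6]
width: 0.0314
finger_force: 30.0
time: 24.3
tool_pos: [0.6096, -0.0499, 0.1776]
ee_rot: [3.138, -0.01, 0.116]
wrist_force: [0.4, -0.2, 0.8]
width: 0.0563
finger_force: 0.0
top [385.4, 209.3] 99 z.077: [ 0.5689 -0.3684] [(array([ 0.5696, -0.371 ,  0.0698]), np.float64(0.0013))]
top [389.1, 249.7] 102 z.077: [ 0.462  -0.3748] [(array([ 0.4619, -0.378 ,  0.0674]), np.float64(0.0011))]
```

```bash
python3 -m pendant '[[-1.82,-4.09,0,0,0,0,0.6],[-1.82,-4.09,0,0,0,0,0.6],[-1.82,-4.09,0,0,0,0,0.6],[-1.82,-4.09,0,0,0,0,0.6],[-1.82,-4.09,0,0,0,0,0.6],[-1.82,-4.09,0,0,0,0,0.6],[-1.82,-4.09,0,0,0,0,0.6],[-1.82,-4.09,0,0,0,0,0.6]]'
python3 -m pendant '[[0,0,0,0,0,0,0.6],[0,0,-3,0,0,0,0.6],[0,0,-3,0,0,0,0.6],[0,0,-1,0,0,0,0.6],[0,0,0,0,0,0,0.6],[0,0,0,0,0,0,0.6],[0,0,0,0,0,0,0.6]]'
```

```text
time: 25.2
tool_pos: [0.4592, -0.3771, 0.1686]
ee_rot: [-3.138, 0.003, 0.116]
wrist_force: [1.1, -0.9, 0.2]
width: 0.0562
finger_force: 0.0
time: 25.9
tool_pos: [0.4621, -0.3768, 0.1033]
ee_rot: [3.139, -0.002, 0.116]
wrist_force: [0.6, -0.6, 0.8]
width: 0.0567
finger_force: 0.0
```

```bash
python3 -m pendant '[[0,0,-2,0,0,0,0.6],[0,0,-1.8,0,0,0,0.6],[0,0,0,0,0,0,0.6],[0,0,0,0,0,0,0],[0,0,0,0,0,0,0],[0,0,0,0,0,0,0],[0,0,0,0,0,0,0],[0,0,0,0,0,0,0]]'
python3 -m pendant '[[0,0,2,0,0,0,0],[0,0,3,0,0,0,0],[0,0,3,0,0,0,0],[0,0,3,0,0,0,0],[0,0,0,0,0,0,0]]'
python3 -m pendant '[[0.84,4.5,0,0,0,0,0],[0.84,4.5,0,0,0,0,0],[0.84,4.5,0,0,0,0,0],[0.84,4.5,0,0,0,0,0],[0.84,4.5,0,0,0,0,0],[0.84,4.5,0,0,0,0,0],[0.84,4.5,0,0,0,0,0],[0.84,4.5,0,0,0,0,0]]'
python3 -m pendant '[[0.84,4.5,0,0,0,0,0],[0,0,0,0,0,0,0],[0,0,0,0,0,0,0],[0,0,0,0,0,0,0]]'
```

```text
time: 26.7
tool_pos: [0.4617, -0.3768, 0.0649]
ee_rot: [3.14, -0.002, 0.116]
wrist_force: [-0.5, 1.1, 4.0]
width: 0.0311
finger_force: 30.0
time: 27.2
tool_pos: [0.4629, -0.3782, 0.1785]
ee_rot: [3.134, -0.006, 0.116]
wrist_force: [-0.8, -0.4, -1.2]
width: 0.0316
finger_force: 30.0
time: 28.0
tool_pos: [0.5273, -0.0144, 0.1708]
ee_rot: [-3.141, 0.003, 0.116]
wrist_force: [1.1, -0.1, -1.5]
width: 0.0312
finger_force: 30.0
time: 28.4
tool_pos: [0.536, 0.0277, 0.172]
ee_rot: [3.141, 0.003, 0.115]
wrist_force: [0.4, 0.4, -2.5]
width: 0.0313
finger_force: 30.0
```

```bash
python3 -m pendant '[[0,0,-3,0,0,0,0],[0,0,-3,0,0,0,0],[0,0,-1.5,0,0,0,0],[0,0,0,0,0,0,0],[0,0,-0.6,0,0,0,0],[0,0,-0.6,0,0,0,0],[0,0,0,0,0,0,0],[0,0,0,0,0,0,0]]'
```

```text
time: 29.2
tool_pos: [0.5383, 0.0288, 0.0885]
ee_rot: [3.141, -0.004, 0.116]
wrist_force: [-0.0, 1.0, 2.9]
width: 0.0315
finger_force: 30.0
```

```bash
python3 -m pendant '[[0,0,-0.1,0,0,0,0],[0,0,0,0,0,0,0.6],[0,0,0,0,0,0,0.6],[0,0,0,0,0,0,0.6],[0,0,2,0,0,0,0.6],[0,0,3,0,0,0,0.6],[0,0,3.5,0,0,0,0.6],[0,0,0,0,0,0,0.6]]'
python3 jars.py
```

```text
time: 30.0
tool_pos: [0.5397, 0.0285, 0.1761]
ee_rot: [3.14, -0.01, 0.116]
wrist_force: [0.3, -0.2, 0.9]
width: 0.0567
finger_force: 0.0
top [265.5, 193.9] 90 z.077: [ 0.6123 -0.0502] [(array([ 0.6107, -0.0499,  0.0892]), np.float64(0.0014))]
top [385.4, 209.3] 99 z.077: [ 0.5689 -0.3684] [(array([ 0.5696, -0.3711,  0.0702]), np.float64(0.0016))]
```

```bash
python3 -m pendant '[[0.4,-4.97,0,0,0,0,0.6],[0.4,-4.97,0,0,0,0,0.6],[0.4,-4.97,0,0,0,0,0.6],[0.4,-4.97,0,0,0,0,0.6],[0.4,-4.97,0,0,0,0,0.6],[0.4,-4.97,0,0,0,0,0.6],[0.4,-4.97,0,0,0,0,0.6],[0.4,-4.97,0,0,0,0,0.6]]'
python3 -m pendant '[[0,0,0,0,0,0,0.6],[0,0,-3,0,0,0,0.6],[0,0,-3,0,0,0,0.6],[0,0,-1,0,0,0,0.6],[0,0,0,0,0,0,0.6],[0,0,0,0,0,0,0.6],[0,0,0,0,0,0,0.6]]'
```

```text
time: 30.9
tool_pos: [0.5676, -0.3703, 0.1674]
ee_rot: [-3.138, 0.003, 0.116]
wrist_force: [0.7, -0.0, 0.2]
width: 0.056
finger_force: 0.0
time: 31.6
tool_pos: [0.5697, -0.3693, 0.1027]
ee_rot: [3.139, -0.003, 0.116]
wrist_force: [-0.2, -0.1, 0.7]
width: 0.0567
finger_force: 0.0
```

```bash
python3 -m pendant '[[0,0,-2,0,0,0,0.6],[0,0,-1.8,0,0,0,0.6],[0,0,0,0,0,0,0.6],[0,0,0,0,0,0,0],[0,0,0,0,0,0,0],[0,0,0,0,0,0,0],[0,0,0,0,0,0,0],[0,0,0,0,0,0,0]]'
python3 -m pendant '[[0,0,2,0,0,0,0],[0,0,3,0,0,0,0],[0,0,3,0,0,0,0],[0,0,3,0,0,0,0],[0,0,0,0,0,0,0]]'
python3 -m pendant '[[-0.27,3.92,0,0,0,0,0],[-0.27,3.92,0,0,0,0,0],[-0.27,3.92,0,0,0,0,0],[-0.27,3.92,0,0,0,0,0],[-0.27,3.92,0,0,0,0,0],[-0.27,3.92,0,0,0,0,0],[-0.27,3.92,0,0,0,0,0],[-0.27,3.92,0,0,0,0,0]]'
python3 -m pendant '[[0,0,0,0,0,0,0],[0,0,0,0,0,0,0],[0,0,0,0,0,0,0],[0,0,0,0,0,0,0]]'
```

```text
time: 32.4
tool_pos: [0.5694, -0.3694, 0.0641]
ee_rot: [3.14, -0.002, 0.116]
wrist_force: [0.2, 0.4, 4.1]
width: 0.0316
finger_force: 30.0
time: 32.9
tool_pos: [0.5707, -0.3705, 0.1783]
ee_rot: [3.134, -0.007, 0.116]
wrist_force: [0.4, -0.2, -0.8]
width: 0.0316
finger_force: 30.0
time: 33.7
tool_pos: [0.5457, -0.0536, 0.1699]
ee_rot: [-3.14, 0.003, 0.116]
wrist_force: [-0.5, -0.4, -1.2]
width: 0.0314
finger_force: 30.0
time: 34.1
tool_pos: [0.547, -0.0566, 0.1717]
ee_rot: [3.142, 0.001, 0.114]
wrist_force: [-0.8, -0.5, -0.8]
width: 0.0317
finger_force: 30.0
```

```bash
python3 -m pendant '[[0,0,-3,0,0,0,0],[0,0,-3,0,0,0,0],[0,0,-1.5,0,0,0,0],[0,0,0,0,0,0,0],[0,0,-0.6,0,0,0,0],[0,0,-0.6,0,0,0,0],[0,0,0,0,0,0,0],[0,0,0,0,0,0,0]]'
python3 -m pendant '[[0,0,0,0,0,0,0],[0,0,0,0,0,0,0.6],[0,0,0,0,0,0,0.6],[0,0,0,0,0,0,0.6],[0,0,2,0,0,0,0.6],[0,0,3,0,0,0,0.6],[0,0,4.5,0,0,0,0.6],[0,0,4,0,0,0,0.6]]'
```

```text
time: 34.9
tool_pos: [0.5485, -0.0557, 0.0876]
ee_rot: [3.14, -0.004, 0.116]
wrist_force: [-0.7, -0.4, 4.6]
width: 0.0314
finger_force: 30.0
time: 35.7
tool_pos: [0.5467, -0.0552, 0.2214]
ee_rot: [-3.141, 0.001, 0.116]
wrist_force: [0.7, -0.2, 0.6]
width: 0.0565
finger_force: 0.0
```

```bash
python3 -m pendant '[[-1.28,1.35,0,0,0,8.34,0.7],[-1.28,1.35,0,0,0,8.34,0.7],[-1.28,1.35,0,0,0,8.34,0.7],[-1.28,1.35,0,0,0,8.34,0.7],[-1.28,1.35,0,0,0,8.34,0.7],[-1.28,1.35,0,0,0,8.34,0.7],[-1.28,1.35,0,0,0,8.34,0.7],[-1.28,1.35,0,0,0,8.34,0.7]]'
python3 -m pendant '[[-1.28,1.35,0,0,0,8.34,0.7],[-1.28,1.35,0,0,0,8.34,0.7],[-1.28,1.35,0,0,0,8.34,0.7],[-1.28,1.35,0,0,0,8.34,0.7],[-1.28,1.35,0,0,0,8.34,0.7],[0,0,0,0,0,0,0.7],[0,0,0,0,0,0,0.7]]'
python3 - <<'E'
from h import *
exec(open("jars.py").read().split("if __name__")[0])
S,T=jars()
c=cv2.resize(S[180:250,390:480,::-1],None,fx=8.4,fy=8.4,interpolation=cv2.INTER_CUBIC)
d=cv2.resize(T[195:265,90:180,::-1],None,fx=8.4,fy=8.4,interpolation=cv2.INTER_CUBIC)
cv2.imwrite("pics/s1.png",c); cv2.imwrite("pics/s2.png",d)
cv2.imwrite("pics/top3.png",T[:,:,::-1])
E
```

```text
time: 36.5
tool_pos: [0.444, 0.0532, 0.22]
ee_rot: [-3.141, 0.0, 1.286]
wrist_force: [0.3, 1.2, 0.1]
width: 0.0659
finger_force: 0.0
time: 37.2
tool_pos: [0.3808, 0.1201, 0.2203]
ee_rot: [3.141, 0.001, 2.006]
wrist_force: [0.2, 0.5, -0.2]
width: 0.0661
finger_force: 0.0
top [265.0, 194.8] 116 z.077: [ 0.6099 -0.0489] [(array([ 0.6054, -0.0507,  0.1131]), np.float64(0.0015))]
top [232.4, 199.0] 122 z.077: [0.5994 0.037 ] [(array([0.595 , 0.0319, 0.1141]), np.float64(0.0022))]
top [267.7, 217.4] 113 z.077: [ 0.5499 -0.0557] [(array([ 0.5509, -0.055 ,  0.0633]), np.float64(0.0007))]
top [235.1, 221.5] 119 z.077: [0.5399 0.0298] [(array([0.5406, 0.0313, 0.0647]), np.float64(0.0005))]
```

View pics/top3.png

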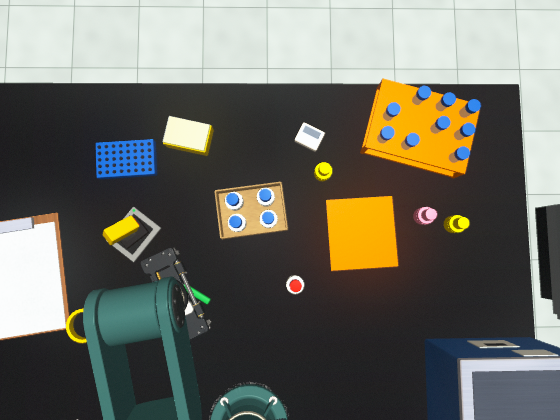

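View pics/s2.png

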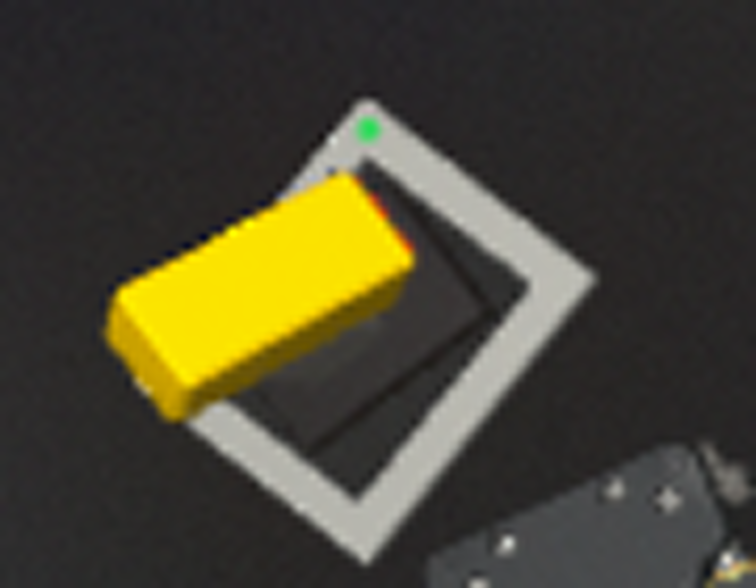

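View pics/s1.png

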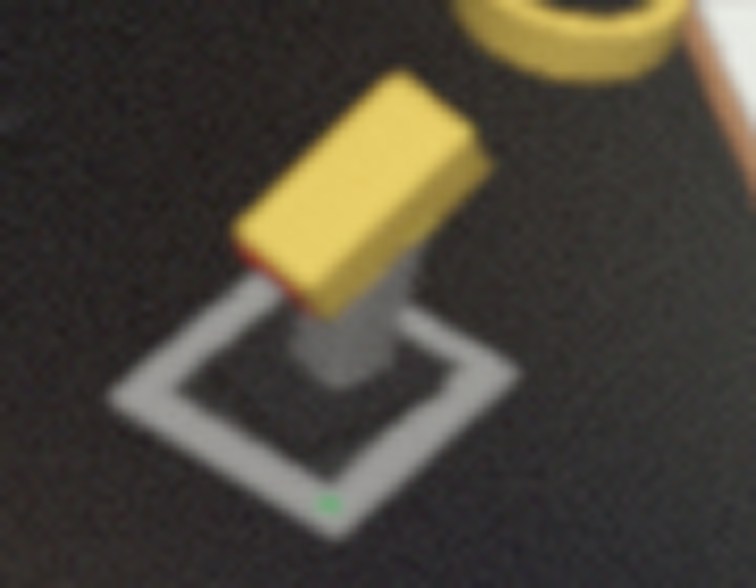

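The top view shows four caps in the carton at (233,199), (265,195), (268,217) and (235,221), inside upright walls. The crops give the scanner's head corners and the pad corners, with the red nose towards carton −y.

```bash
python3 - <<'E'
from h import *
np.set_printoptions(precision=4,suppress=True)
s=lambda x,y:(390+x/8.4,180+y/8.4); t=lambda x,y:(90+x/8.4,195+y/8.4)
H=[]
for n,a,b in(("noseN",(237,230),(413,258)),("noseF",(318,315),(350,175)),("backN",(400,72),(185,388)),("backF",(472,132),(120,293))):
    p,e=tri(s(*a),t(*b)); H.append(p); print(n,p,round(e,4))
H=np.array(H); d=H[0]+H[1]-H[2]-H[3]; yaw=np.arctan2(d[1],d[0])
print("centre top face",H.mean(0),"len",np.linalg.norm(d)/2,"pitch",np.degrees(np.arctan2(d[2],np.hypot(*d[:2]))),"yaw",np.degrees(yaw),"widths",np.linalg.norm(H[0]-H[1]),np.linalg.norm(H[2]-H[3]))
w=H[1]+H[3]-H[0]-H[2]; print("width dir",np.degrees(np.arctan2(w[1],w[0])))
# top face centre offset 17 mm along face normal (leans to nose)
c=H.mean(0)-.017*np.array([np.cos(yaw)*np.sin(.611),np.sin(yaw)*np.sin(.611),np.cos(.611)]); print("head centre",c)
c5=c[:2]-.005*np.array([np.cos(yaw),np.sin(yaw)]);print("origin",c5)
f=[onz("top",t(*q),.020)[:2] for q in((490,310),(310,450))]; print("foot edge",f,np.linalg.norm(f[0]-f[1]),np.degrees(np.arctan2(*(f[0]-f[1])[::-1])))
pc=[onz("top",t(*q),.008)[:2] for q in((368,98),(596,280),(365,565))]; print("pad",pc,(pc[0]+pc[2])/2)
print("pad tri",tri(s(108,397),t(596,280)),tri(s(335,540),t(368,98)))
E
```

```text
noseN [0.5302 0.2747 0.0914] 0.0014
noseF [0.5569 0.3014 0.0777] 0.0057
backN [0.4904 0.3252 0.1369] 0.0027
backF [0.5183 0.3466 0.1351] 0.0048
centre top face [0.5239 0.312  0.1103] len 0.08045691123033474 pitch -39.739212738564156 yaw -50.65735581039892 widths 0.04014434579490873 0.03526418163517784
width dir 41.47775151428013
head centre [0.5177 0.3195 0.0964]
origin [0.5146 0.3234]
foot edge [array([0.517 , 0.2724]), array([0.4721, 0.3293])] 0.07241816825257197 -51.74708492006251
pad [array([0.588 , 0.3176]), array([0.527 , 0.2417]), array([0.4345, 0.3148])] [0.5113 0.3162]
pad tri (array([0.5273, 0.2441, 0.0016]), np.float64(0.0012698037743661748)) (array([ 0.5888,  0.3217, -0.0002]), np.float64(0.002335651087996604))
```

```bash
python3 -m pendant '[[2.3,3.28,0,0,0,2.3,0.7],[2.3,3.28,0,0,0,2.3,0.7],[2.3,3.28,0,0,0,2.3,0.7],[2.3,3.28,0,0,0,2.3,0.7],[2.3,3.28,0,0,0,2.3,0.7],[2.3,3.28,0,0,0,2.3,0.7],[0,0,0,0,0,0,0.7],[0,0,0,0,0,0,0.7]]'
python3 -m pendant '[[0,0,-2,0,0,0,0.7],[0,0,-2,0,0,0,0.7],[0,0,-2,0,0,0,0.7],[0,0,-1,0,0,0,0.7],[0,0,0,0,0,0,0.7],[0,0,0,0,0,0,0.7]]'
```

```text
time: 38.1
tool_pos: [0.5192, 0.3165, 0.2188]
ee_rot: [-3.139, -0.0, 2.248]
wrist_force: [0.8, 0.3, -0.1]
width: 0.0662
finger_force: 0.0
time: 38.7
tool_pos: [0.519, 0.3164, 0.1517]
ee_rot: [3.14, 0.0, 2.248]
wrist_force: [-0.3, -0.4, 0.2]
width: 0.0657
finger_force: 0.0
```

```bash
python3 -m pendant '[[0,0,-2,0,0,0,0.7],[0,0,-2,0,0,0,0.7],[0,0,-1.6,0,0,0,0.7],[0,0,0,0,0,0,0.7],[0,0,0,0,0,0,0.7],[0,0,0,0,0,0,0.7]]'
python3 -m pendant '[[0,0,0,0,0,0,0.5],[0,0,0,0,0,0,0.4],[0,0,0,0,0,0,0],[0,0,0,0,0,0,0],[0,0,0,0,0,0,0],[0,0,0,0,0,0,0]]'
```

```text
time: 39.3
tool_pos: [0.5198, 0.3175, 0.0967]
ee_rot: [3.138, 0.001, 2.249]
wrist_force: [0.0, 0.8, 0.3]
width: 0.0659
finger_force: 0.0
time: 39.9
tool_pos: [0.5189, 0.3171, 0.0948]
ee_rot: [3.141, 0.0, 2.249]
wrist_force: [1.3, -0.4, 0.1]
width: 0.0379
finger_force: 29.9
```

```bash
python3 -m pendant '[[0,0,1,0,0,0,0],[0,0,2,0,0,0,0],[0,0,2,0,0,0,0],[0,0,0,0,0,0,0],[0,0,0,0,0,0,0]]'
python3 -m pendant '[[0.5,-2.06,0,0,0,-5.36,0],[0.5,-2.06,0,0,0,-5.36,0],[0.5,-2.06,0,0,0,-5.36,0],[0.5,-2.06,0,0,0,-5.36,0],[0.5,-2.06,0,0,0,-5.36,0],[0.5,-2.06,0,0,0,-5.36,0],[0,0,0,0,0,0,0],[0,0,0,0,0,0,0]]'
python3 -m pendant '[[0,0,-1,0,0,0,0],[0,0,-1,0,0,0,0],[0,0,-0.8,0,0,0,0],[0,0,0,0,0,0,0],[0,0,0,0,0,0,0],[0,0,0,0,0,0,0]]'
python3 - <<'E'
from h import *
S,T=snap("scene"),snap("top")
cv2.imwrite("pics/r1.png",cv2.resize(S[150:260,280:460,::-1],None,fx=4.4,fy=4.4,interpolation=cv2.INTER_CUBIC))
cv2.imwrite("pics/r2.png",cv2.resize(T[160:280,110:290,::-1],None,fx=4.4,fy=4.4,interpolation=cv2.INTER_CUBIC))
E
```

```text
time: 40.4
tool_pos: [0.5187, 0.3169, 0.1445]
ee_rot: [3.141, 0.0, 2.249]
wrist_force: [-0.4, -0.9, -2.8]
width: 0.0383
finger_force: 29.9
time: 41.2
tool_pos: [0.5479, 0.1931, 0.1429]
ee_rot: [-3.139, -0.0, 1.688]
wrist_force: [0.3, 1.0, -2.2]
width: 0.0378
finger_force: 29.9
time: 41.8
tool_pos: [0.549, 0.1936, 0.1169]
ee_rot: [3.141, -0.0, 1.688]
wrist_force: [0.7, 0.4, -2.2]
width: 0.0379
finger_force: 29.9
```

View pics/r1.png

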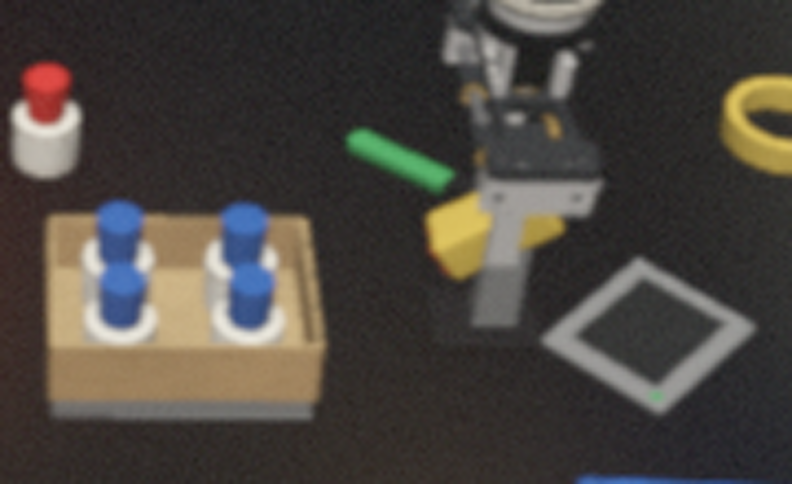

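```bash
python3 - <<'E'
from h import *
o=np.array([.5489,.1935]); a=np.radians(-83.3); X=np.array([np.cos(a),np.sin(a)]);Y=np.array([-X[1],X[0]])
o=o-.005*X
for n,p in(("noseTopFar(y+)",(47.5,19,86)),("noseTopNear",(47.5,-19,86)),("noseBotFar",(28,19,58)),("backTopFar",(-18,19,132)),("footFrontFarTop",(37,28,12)),("footFrontNear",(37,-28,12)),("footFrontFarBot",(37,28,0)),("footBackFarBot",(-37,28,0))):
    w=np.r_[o+p[0]/1e3*X+p[1]/1e3*Y,.030+p[2]/1e3]; u=proj("scene",w); print(n,((u-[280,150])*4.4).round())
E
```

```text
noseTopFar(y+) [432. 251.]
noseTopNear [425. 213.]
noseBotFar [456. 283.]
backTopFar [543. 200.]
footFrontFarTop [435. 341.]
footFrontNear [425. 285.]
footFrontFarBot [433. 354.]
footBackFarBot [541. 355.]
```

```bash
python3 -m pendant '[[0,0,0,0,0,0,0],[0,0,0,0,0,0,0],[0,0,0,0,0,0,0],[0,0,0,0,0,0,0],[0,0,0,0,0,0,0],[0,0,0,0,0,0,0],[0,0,0,0,0,0,0],[0,0,0,0,0,0,0]]'
python3 - <<'E'
from h import *
S=snap("scene"); c=S[150:260,280:460]
h=cv2.cvtColor(cv2.resize(c,None,fx=4.4,fy=4.4,interpolation=cv2.INTER_CUBIC),cv2.COLOR_RGB2HSV)
m=cv2.inRange(h,(15,110,90),(35,255,255)); m[:170]=0;m[300:]=0;m[:,:400]=0;m[:,600:]=0
y,x=np.nonzero(m); print("yellow x",x.min(),y[x==x.min()].mean(),x.max(),y[x==x.max()].mean(),"ymax",y.max(),x[y==y.max()].mean())
E
```

```text
time: 42.7
tool_pos: [0.5487, 0.1934, 0.1165]
ee_rot: [3.141, 0.0, 1.688]
wrist_force: [0.8, -0.4, -1.6]
width: 0.0378
finger_force: 29.9
yellow x 424 223.0 564 227.0 ymax 279 459.0
```

The predicted nose and foot corners match the image within about one camera pixel (≈3 mm), so the reading point is on the label. I keep holding to be sure of two seconds and more.

```bash
for i in 1 2; do python3 -m pendant '[[0,0,0,0,0,0,0],[0,0,0,0,0,0,0],[0,0,0,0,0,0,0],[0,0,0,0,0,0,0],[0,0,0,0,0,0,0],[0,0,0,0,0,0,0],[0,0,0,0,0,0,0],[0,0,0,0,0,0,0]]'; done
python3 -m pendant '[[0,0,1,0,0,0,0],[0,0,1,0,0,0,0],[0,0,0.8,0,0,0,0],[-0.57,2.02,0,0,0,5.36,0],[-0.57,2.02,0,0,0,5.36,0],[-0.57,2.02,0,0,0,5.36,0],[-0.57,2.02,0,0,0,5.36,0],[-0.57,2.02,0,0,0,5.36,0]]'
python3 -m pendant '[[-0.57,2.02,0,0,0,5.36,0],[0,0,0,0,0,0,0],[0,0,-1,0,0,0,0],[0,0,-1,0,0,0,0],[0,0,-1,0,0,0,0],[0,0,-1,0,0,0,0],[0,0,0,0,0,0,0],[0,0,0,0,0,0,0]]'
```

```text
time: 43.55
tool_pos: [0.5487, 0.1933, 0.1165]
ee_rot: [3.142, 0.0, 1.688]
wrist_force: [-0.4, 0.7, -2.2]
width: 0.0376
finger_force: 29.9
time: 44.35
tool_pos: [0.5487, 0.1934, 0.1165]
ee_rot: [3.142, 0.0, 1.688]
wrist_force: [-0.3, -0.5, -1.4]
width: 0.0378
finger_force: 29.9
time: 45.15
tool_pos: [0.5204, 0.2953, 0.1457]
ee_rot: [3.14, 0.0, 2.159]
wrist_force: [-0.4, -0.7, -1.4]
width: 0.0381
finger_force: 29.9
time: 45.95
tool_pos: [0.5144, 0.3141, 0.1038]
ee_rot: [-3.141, -0.0, 2.248]
wrist_force: [0.5, -0.2, -0.5]
width: 0.0379
finger_force: 29.9
```

```bash
python3 -m pendant '[[0,0,-0.5,0,0,0,0],[0,0,-0.3,0,0,0,0],[0,0,-0.1,0,0,0,0],[0,0,0,0,0,0,0],[0,0,0,0,0,0,0]]'
```

```text
time: 46.45
tool_pos: [0.5146, 0.3146, 0.0956]
ee_rot: [3.141, 0.0, 2.249]
wrist_force: [-0.4, 0.2, -1.6]
width: 0.0378
finger_force: 29.9
```

```bash
python3 -m pendant '[[0,0,-0.15,0,0,0,0],[0,0,0,0,0,0,0],[0,0,0,0,0,0,0],[0,0,0,0,0,0,0]]'
```

```text
time: 46.85
tool_pos: [0.5149, 0.3148, 0.0947]
ee_rot: [3.14, 0.0, 2.249]
wrist_force: [-1.3, 0.0, 1.3]
width: 0.0378
finger_force: 29.9
```

Touched down, since the vertical force has changed sign. I release, rise, step aside and look.

```bash
python3 -m pendant '[[0,0,0,0,0,0,0.5],[0,0,0,0,0,0,0.7],[0,0,0,0,0,0,0.7],[0,0,0,0,0,0,0.7],[0,0,2,0,0,0,0.7],[0,0,4,0,0,0,0.7],[0,0,4,0,0,0,0.7],[0,0,4,0,0,0,0.7]]'
python3 -m pendant '[[-3,-2.5,0,0,0,0,0.7],[-3,-2.5,0,0,0,0,0.7],[-3,-2.5,0,0,0,0,0.7],[-3,-2.5,0,0,0,0,0.7],[-1,-2,0,0,0,0,0.7],[0,0,0,0,0,0,0.7],[0,0,0,0,0,0,0.7]]'
python3 - <<'E'
from h import *
S,T=snap("scene"),snap("top")
a=cv2.resize(T[150:290,90:300,::-1],None,fx=1.9,fy=2.0); b=cv2.resize(S[150:290,270:480,::-1],None,fx=1.9,fy=2)
cv2.imwrite("pics/e1.png",cv2.resize(np.hstack([a,b]),(798,280)))
exec(open("jars.py").read().split("if __name__")[0]); jars()
E
```

```text
time: 47.65
tool_pos: [0.5143, 0.3144, 0.2352]
ee_rot: [-3.141, -0.0, 2.249]
wrist_force: [0.4, 0.7, 0.1]
width: 0.066
finger_force: 0.0
time: 48.35
tool_pos: [0.3848, 0.1947, 0.2343]
ee_rot: [3.14, 0.0, 2.248]
wrist_force: [0.3, -0.1, -0.0]
width: 0.066
finger_force: 0.0
top [265.0, 194.8] 116 z.077: [ 0.6099 -0.0489] [(array([ 0.6053, -0.0507,  0.1135]), np.float64(0.0015))]
top [232.4, 199.0] 122 z.077: [0.5994 0.037 ] [(array([0.5951, 0.032 , 0.1138]), np.float64(0.0019))]
top [267.7, 217.4] 113 z.077: [ 0.5499 -0.0557] [(array([ 0.5509, -0.055 ,  0.0637]), np.float64(0.0007))]
top [235.1, 221.5] 119 z.077: [0.5399 0.0298] [(array([0.5407, 0.0315, 0.0643]), np.float64(0.0008))]
```

View pics/e1.png

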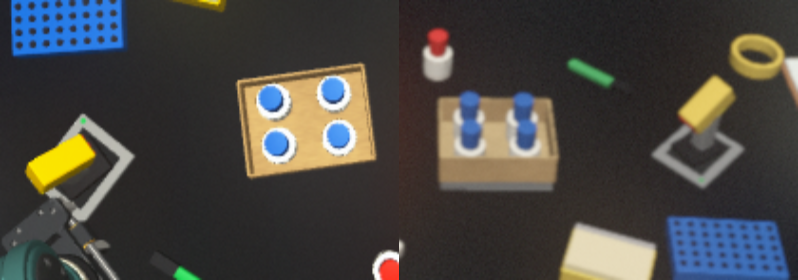

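The picture shows the scanner upright on its pad (75,165 left; 700,140 right), four jars upright in the erected carton, and the bystanders where they were.

```bash
python3 -c "
from bench import robot
print(robot.close_job())"
```

```text
the job is handed in; nothing more can be done
None
```

I handed the job in at about 48 s: the walls are upright, all four blue-capped jars are in the carton, the scanner was held on the label for over two seconds and is back on its pad. The hand-in gave no verdict.

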